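# Roll a log blank onto its flat and clamp it for painting

### The arm

A 6-joint arm with a two-finger parallel gripper is mounted at the origin on the work surface. World frame = base frame: x ahead of the robot, y to its left, z up, the work surface at z = 0. Lengths are in m, angles in rad, forces in N, time in s.
With the tool pointing down it reaches from about 0.3 to 0.825 m from the base axis. Payload 5.4 kg.
Tool frame: the origin (TCP) lies midway between the tips of the shut fingers; the grasp point (between the pads) lies 19 mm behind it; z points along the fingers, y is the line along which they close (so a half turn about z gives the same grasp; the last joint's range is limited). The gripper opens to 92 mm and grips with 3 to 60 N. Pads are 20 mm wide; open, the fingers measure 128 mm over their backs; the gripper's body (75 mm by 189 mm) begins 69 mm behind the grasp point.
Start: joints at [1.13, 0.158, 1.597, -0, 1.386, -0.21], TCP at [0.132, 0.56, 0.215] pointing down, gripper open.
Joint ranges: [-2.91, 2.91], [-0.94, 2.29], [0.18, 2.7], [-1.29, 4.43], [0.17, 2.64], [-3, 3]. Speed limits (rad/s): [2.57, 2.57, 3.14, 3.14, 3.14, 3.14].

### API

Orientations are given as [roll, pitch, yaw] about the fixed x, y, z axes, in that order (R = Rz(yaw) Ry(pitch) Rx(roll)).
In Python, from bench import arm gives the robot as it stands.
- The arm moves only by the tool servo_tool, never from a script. Its argument "commands" is a list of rows, each a list of 2 entries, a list of its own where there are three numbers: the shift along the world's x, y, z scaled (see below), then the turn about the world's z scaled (see below). In form: [[[dx, dy, dz], twist], ...]. A call has 1 to 20 rows; each row shifts and turns the commanded pose from where the row before left it; what a row does not reach is not made up. The controller multiplies each number of a shift by 0.025 m and each number of a turn by 6 degrees. A row lasts 1/12 s, in which the tool goes at most 41.7 mm and 7.16 degrees, less where a joint would pass 70% of its speed; a pose out of reach is approached as far as the arm can. A call with a number of a shift or a turn outside -1 to 1 is refused whole. A call with a gripper value outside its range is refused whole. "grip" is the finger opening in mm, from 0 to 91.9, set as the call begins (left out, the last holds). The fingers move at their own pace and stop on an object; "force" is the grip in N (left out, the last holds). Time passes only in rows, so rows that do not move let the fingers close. It gives the time, the measured TCP pose, the force, the opening and the grip force at its end, in the units of the state.
- arm.sense(): the state, without advancing time (a new reading comes with each control period).
- arm.read_camera(name): name is "side" or "top"; returns a dict with "img" (480x640x3 uint8, blue, green, red), "fov_y" (degrees; the focal length in pixels is half the picture's height over the tangent of half this angle, whatever the lens; pixels are square), "cx", "cy" (the principal point, pixels), "origin" and "rotation" of the camera in the world. Camera axes: x right, y down, z forward; pixel columns grow to the right and rows downward; lengths in m; the calibration is good to about 2 mm. A picture is of the moment at which its call begins. There is no depth.
- arm.close_job(): hands the job in; it is judged then, once.
Trained networks look in the newest picture that a camera, given by its name, has taken for a name from the list of things; names that differ only in an ending like _2 or _b are one class to them, and where a whole thing is asked for, a point or a joint stands for the part that bears it (a point fixed in the world has none). Each returns a list of dicts, best first, with "conf" (0 to 1); they miss things now and then, are a little off and sometimes report something else, mostly with a low value. They report only what shows in the picture. A call takes as long as a camera call. They do not tell look-alikes from the thing itself.
- arm.trace(label, camera): "pixels" (480x640 bool, what is visible of it) and "bbox" ([centre column, centre row, width, height] in pixels, round what is visible of it).
The state is a dict: "time_s": time; "joint_positions": joint angles; "joint_vel": joint speeds; "joint_torque": joint torques, N m; "tcp_pos": TCP position; "tcp_rot": TCP orientation; "ft_force": force on the tool from outside, world axes, zero at the start; "ft_torque": the same for the moment, N m; "finger_gap": finger opening in m; "grip_force": force on a finger pad.
Only numpy, scipy, OpenCV 4.12 (cv2) and the standard library are available. Lean on these libraries where they do the work, as an engineer would, in place of code of your own. Each camera call takes 0.05 s, during which the arm holds its last target. There are 200 camera calls.

### The job

The little wooden log lies upside down beside the jig's fence strip. Roll it out over the board, without lifting it, until it sits steadily on its sawn flat with the three drilled holes up, and slide it back flush against the fence with its end under the hold-down. Only then press the sprung lever down until its catch holds it and the rubber foot grips the log, and do not push or knock over the other things.

Things in the scene. Friction and masses are not known exactly. Their poses are not given: they have to be found in the camera images.
- jig: Fixed plywood board 340 x 280 x 12 mm: x -215..+125, y -220..+60 mm in this frame, top at z = 12; z up. The log starts on it beside the fence (gap 3 to 20 mm), within 12 mm of x = 0; along x it can stay so (its end comes under the foot). There is free board to roll it out to jig -y. Catch post, 26 mm square, 98 mm high, at x -135, y +18.
- fence (a point): Middle of the fence strip's foot, on the face that looks to the log (jig -y): wood, 200 mm long along jig x, 14 mm thick, 24 mm high over the board. With the log's flat down and its side touching the fence, the log's axis is 27 mm from this face.
- lever_hinge (a point): On the lever's hinge axis (along jig y), between two steel posts 90 mm high; fixed. The arm points to jig +x, over the log's near end when the log is at the fence; it stands 0.55 rad above level when up, level when down.
- log: Log blank, 0.26 kg: cylinder 54 mm across, 180 mm long, one side sawn to a flat 38 mm wide along its length, three drilled marks 17 mm wide on the other side. Origin mid-axis; x along the axis; z out to the holes, up when it sits on its flat (axis 19, top 46 mm over the board). Starts flat on top (axis 27 mm up); its round side is hewn in narrow facets, so it stays as left if not set rolling.
- lever (a joint): Hinge angle of the hold-down lever (rad): 0 = up, as sprung; 0.55 = fully down. A ball catch gives a hump of resistance (about 10 N at the tip) from 0.25 to 0.4, then snaps under and holds it at 0.53 to 0.55. Let go earlier it springs back up.
- lever_tip (a point): Top of the lever's thumb pad (34 x 28 mm black rubber), 105 mm from the hinge axis; press here. When down it is at jig x -75, y -27, z 88 mm; when up, about 50 mm higher.
- foot: Round rubber foot 20 mm across under the lever's tip, on a small spring (5 mm travel). Origin on its upper side; its underside, 8 mm below, meets the top of the seated log as the lever reaches the catch.
- slice: Bystander: wood slice 52 mm across, 10 mm thick, lying on the jig's board near the lever; origin under its centre.
- cup: Bystander: paper cup, 72 mm across, 85 mm high; origin under its centre.
- paint: Bystander: paint bottle, 48 mm across, 110 mm high; origin under its centre.
- jar: Bystander: glass jar, 60 mm across, 75 mm high; origin under its centre.
- round: Bystander: plain round wood piece standing on end, 44 mm across, 90 mm high; origin under its centre.
- marker: Bystander: marker pen 13 x 135 mm lying on the table.
Mind the look-alikes: they are no part of the job. Leave any green or white look-alike of the log alone.

How it is judged:
By the outcome, as a careful person would: the job done as asked, in the order asked, and still so for the second after the job is handed in, with the robot touching nothing.
It also fails if it takes over 72 s, if anything falls off the work surface, if the arm or the gripper's body presses on something with over 40 N, if the wrist force passes 120 N, or if a joint passes its speed limit or range.

## Working session

There is one attempt and no reset: what is moved stays moved. The work goes in short steps, Python scripts to look and compute and a tool call to move; the robot and the scene stay as the last step left them, time stands still between calls to the robot, and variables do not carry over. Pictures are saved under pics/ and viewed, at most 10 in all, crops included, and the job is handed in when it is done.

Besides the shell and the picture viewer there is one more tool, called by a JSON object that holds its "api" and its "payload", one argument or row to a line. servo_tool: Moves the arm, as the interface text tells. Its arguments: {"type":"object","properties":{"commands":{"type":"array"},"grip":{"type":"number"},"force":{"type":"number"}},"required":["commands"]}

```bash
mkdir -p pics; ls
cat > h.py <<'E'
import numpy as np, cv2
from bench import arm
def K(c):
    f=240/np.tan(np.radians(c["fov_y"])/2); return f
def proj(c,P):
    P=np.atleast_2d(P); q=(P-np.array(c["origin"]))@np.array(c["rotation"]); f=K(c)
    return np.c_[c["cx"]+f*q[:,0]/q[:,2], c["cy"]+f*q[:,1]/q[:,2]]
def ray(c,uv,z):
    f=K(c); uv=np.atleast_2d(uv); d=np.c_[(uv[:,0]-c["cx"])/f,(uv[:,1]-c["cy"])/f,np.ones(len(uv))]@np.array(c["rotation"]).T
    o=np.array(c["origin"]); return o+d*((z-o[2])/d[:,2])[:,None]
E
python3 - <<'E'
from h import *
s=arm.sense(); print({k:np.round(v,3) for k,v in s.items()})
for n in ("top","side"):
    c=arm.read_camera(n); cv2.imwrite(f"pics/{n}0.png",c["img"])
    print(n,c["fov_y"],c["cx"],c["cy"],np.round(c["origin"],3),np.round(c["rotation"],3).tolist())
    for l in ("log","lever","jig","slice","cup","paint","jar","round","marker","fence","foot"):
        try: print(l,[(round(d["conf"],2),np.round(d["bbox"]).tolist()) for d in arm.trace(l,n)])
        except Exception as e: print(l,e)
E
```

```text
pics
{'time_s': np.float64(0.0), 'joint_positions': array([ 1.13 ,  0.159,  1.598,  0.   ,  1.386, -0.21 ]), 'joint_vel': array([-0.   ,  0.   ,  0.   ,  0.002,  0.001, -0.   ]), 'joint_torque': array([-0.0000e+00, -3.8556e+01, -3.2211e+01,  7.0000e-02,  3.8000e-02,
       -0.0000e+00]), 'tcp_pos': array([0.131, 0.559, 0.214]), 'tcp_rot': array([-3.14 , -0.   ,  2.911]), 'ft_force': array([-0.635,  0.542, -0.5  ]), 'ft_torque': array([ 0.015, -0.021, -0.026]), 'grip_force': np.float64(0.0), 'finger_gap': np.float64(0.092)}
top 54.1970832498752 317.9909553447529 240.6596325177689 [ 0.325 -0.005  1.136] [-3.067, -0.015, -1.565]
log [(0.9, [465.0, 336.0, 110.0, 40.0]), (0.66, [152.0, 322.0, 88.0, 32.0]), (0.63, [302.0, 204.0, 130.0, 148.0]), (0.51, [272.0, 233.0, 16.0, 57.0])]
lever [(0.59, [274.0, 231.0, 18.0, 56.0])]
jig [(0.93, [302.0, 205.0, 130.0, 152.0])]
slice [(0.58, [329.0, 257.0, 22.0, 18.0])]
cup [(0.69, [138.0, 194.0, 40.0, 31.0]), (0.58, [303.0, 203.0, 129.0, 153.0])]
paint [(0.66, [167.0, 146.0, 30.0, 25.0]), (0.35, [135.0, 194.0, 40.0, 34.0])]
jar [(0.72, [464.0, 196.0, 3
[... 174 characters left out ...]
22 [ 0.189 -0.962  0.771] [-2.156, -0.011, -0.214]
log [(0.94, [386.0, 253.0, 84.0, 24.0]), (0.71, [245.0, 420.0, 67.0, 119.0]), (0.67, [231.0, 206.0, 35.0, 50.0])]
lever [(0.71, [328.0, 221.0, 51.0, 33.0]), (0.54, [385.0, 253.0, 84.0, 28.0])]
jig [(0.84, [375.0, 264.0, 178.0, 121.0])]
slice [(0.62, [316.0, 298.0, 26.0, 21.0]), (0.33, [376.0, 267.0, 172.0, 120.0])]
cup [(0.84, [334.0, 182.0, 27.0, 38.0])]
paint [(0.58, [382.0, 186.0, 22.0, 36.0])]
jar [(0.83, [442.0, 395.0, 36.0, 57.0])]
round [(0.92, [496.0, 387.0, 28.0, 57.0])]
marker [(0.91, [346.0, 393.0, 44.0, 53.0]), (0.42, [318.0, 296.0, 29.0, 24.0])]
fence [(0.58, [376.0, 266.0, 171.0, 115.0])]
foot [(0.39, [352.0, 217.0, 7.0, 8.0])]
```

```bash
cat >> h.py <<'E'
from scipy.spatial.transform import Rotation as Ro
def cam(n):
    c=dict(arm.read_camera(n)); c["rotation"]=Ro.from_euler("xyz",c["rotation"]).as_matrix(); return c
E
python3 - <<'E'
import cv2,numpy as np
a=cv2.imread("pics/top0.png")[110:300,200:400]; b=cv2.imread("pics/side0.png")[180:340,260:480]
cv2.imwrite("pics/a.png",cv2.resize(a,(800,600) if 0 else (630,600),interpolation=cv2.INTER_CUBIC)); cv2.imwrite("pics/b.png",cv2.resize(b,(800,582),interpolation=cv2.INTER_CUBIC))
E
```

```text
(no output)
```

View pics/top0.png

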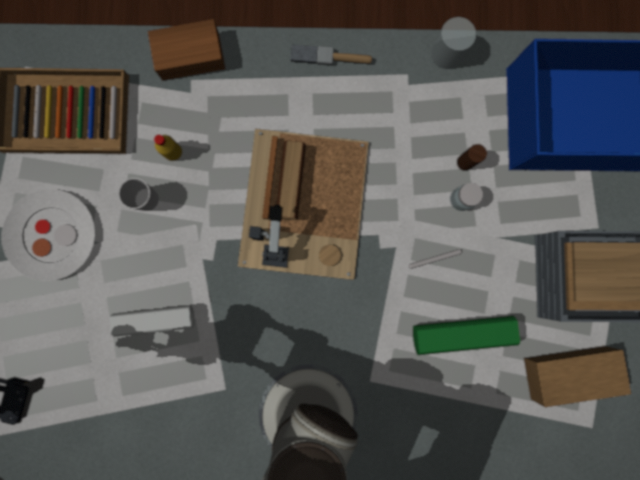

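View pics/a.png

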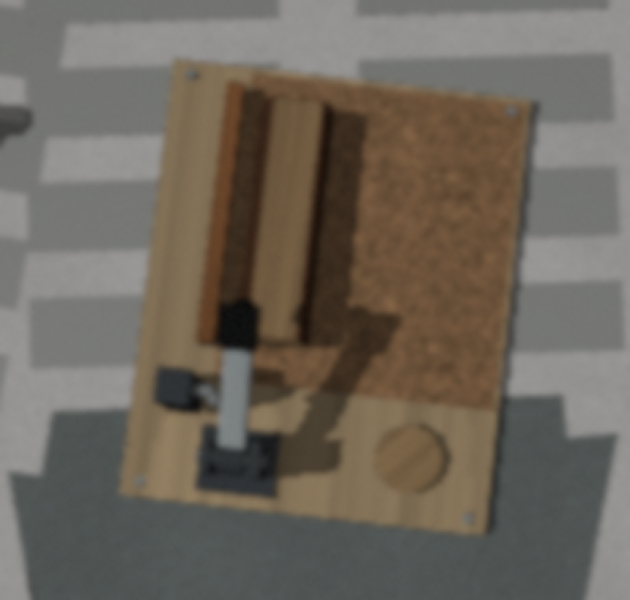

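View pics/b.png

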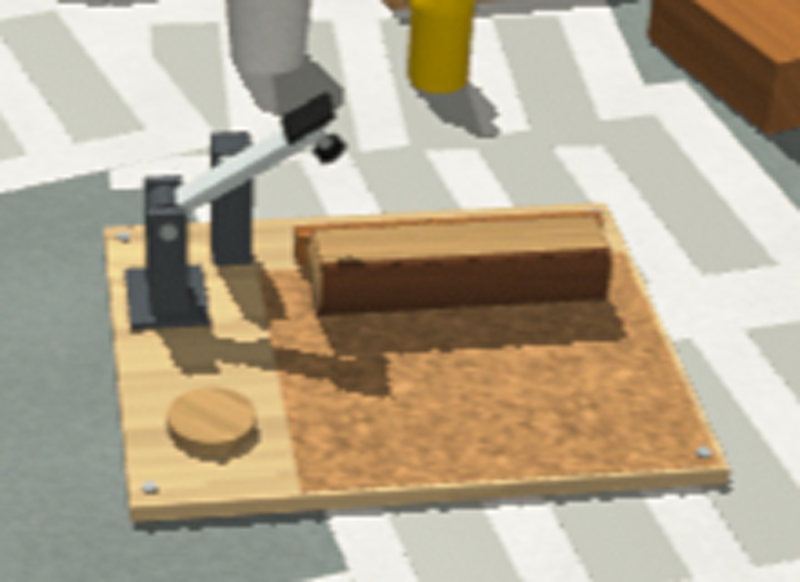

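```bash
cat >> h.py <<'E'
def J(P,x,y,t):
    P=np.atleast_2d(P).astype(float); c,s=np.cos(t),np.sin(t)
    return np.c_[x+c*P[:,0]-s*P[:,1], y+s*P[:,0]+c*P[:,1], P[:,2]]
E
python3 - <<'E'
from h import *
from scipy.optimize import least_squares
T,S=cam("top"),cam("side")
st=arm.sense()["tcp_pos"]; print("tcp px",proj(T,st),proj(S,st))
C=np.array([[.125,.06,.012],[.125,-.22,.012],[-.215,-.22,.012],[-.215,.06,.012]])
top=np.array([[178,60],[535,102],[488,533],[122,493]])/[3.15,3.158]+[200,110]
sid=np.array([[604,207],[729,468],[132,509],[105,228]])/3.6364+[260,180]
for name,cs in (("T",[(T,top)]),("S",[(S,sid)]),("TS",[(T,top),(S,sid)])):
    f=lambda p:np.concatenate([(proj(c,J(C,*p))-u).ravel() for c,u in cs])
    r=least_squares(f,[.4,0,0]); print(name,np.round(r.x,4),np.round(r.fun,1))
p=r.x
# log: points in top crop on flat top (z=12+27+19=58mm): far-left,far-right,near-right,near-left
lt=np.array([[270,98],[326,103],[302,343],[250,338]])/[3.15,3.158]+[200,110]
print("log flat jig", np.round((lambda W:(W[:,:2]-p[:2])@np.array([[np.cos(p[2]),-np.sin(p[2])],[np.sin(p[2]),np.cos(p[2])]]))(ray(T,lt,.058))*1000))
ls=np.array([[312,228],[606,213],[610,250],[322,265]])/3.6364+[260,180]
print("side", np.round((lambda W:(W[:,:2]-p[:2])@np.array([[np.cos(p[2]),-np.sin(p[2])],[np.sin(p[2]),np.cos(p[2])]]))(ray(S,ls,.058))*1000))
# check fence top inner & lever tip
for n,P in (("tip",[-.075,-.027,.138]),("fenceend?",[-.1,0,.036]),("fence+",[.1,0,.036]),("post",[-.135,.018,.098])):
    w=J(P,*p); print(n,np.round(w,3),np.round(proj(T,w)),np.round(proj(S,w)))
np.save("jig.npy",p)
E
```

```text
tcp px [[ 14.68011789 375.46247559]] [[184.05066933 109.01108248]]
T [ 0.5531  0.085  -0.1078] [-0.2 -0.9  0.2 -0.9  0.1  1.2 -0.1  0.5]
S [ 0.5545  0.0853 -0.1036] [ 0.6 -1.7  1.   0.7 -0.8  0.2 -0.8 -0.3]
TS [ 0.5539  0.085  -0.1059] [-0.3 -1.1  0.1 -1.4  0.3  0.7  0.1  0.2  0.5 -1.5  0.6  0.9 -1.3  0.2
 -1.  -0.3]
log flat jig [[ 88. -20.]
 [ 89. -61.]
 [-91. -64.]
 [-92. -26.]]
side [[-87. -22.]
 [ 99. -22.]
 [ 91. -63.]
 [-87. -63.]]
tip [[0.476 0.066 0.138]] [[278. 205.]] [[353. 213.]]
fenceend? [[0.454 0.096 0.036]] [[269. 220.]] [[339. 246.]]
fence+ [[0.653 0.074 0.036]] [[279. 138.]] [[424. 241.]]
post [[0.422 0.117 0.098]] [[256. 232.]] [[323. 219.]]
```

The jig frame fits both cameras: origin at about (0.554, 0.085), yaw −0.106. The log candidates in the top view are:
- **Brown log**, at about (287, 180) beside the fence. Its flat measures 38 x 180 mm and sits at y −42. It fits the description, and the crop confirms it.
- **Green look-alike**, at (465, 336).
- **White look-alike**, at (152, 322).

I'll leave the last two alone. The plan is to push the brown log from the fence side with the fingers spread along its length, just above the fence.

{"api": "servo_tool", "payload": {
  "commands": [
    [[0.91,-0.89,0],-0.69],
    [[0.91,-0.89,0],-0.69],
    [[0.91,-0.89,0],-0.69],
    [[0.91,-0.89,0],-0.69],
    [[0.91,-0.89,0],-0.69],
    [[0.91,-0.89,0],-0.69],
    [[0.91,-0.89,0],-0.69],
    [[0.91,-0.89,0],-0.69],
    [[0.91,-0.89,0],-0.69],
    [[0.91,-0.89,0],-0.69],
    [[0.91,-0.89,0],-0.69],
    [[0.91,-0.89,0],-0.69],
    [[0.91,-0.89,0],-0.69],
    [[0.91,-0.89,0],-0.69],
    [[0.91,-0.89,0],-0.69],
    [[0.91,-0.89,0],-0.69],
    [[0.91,-0.89,0],-0.69],
    [[0.91,-0.89,0],-0.69],
    [[0.91,-0.89,0],-0.69],
    [[0.91,-0.89,0],-0.69]
  ],
  "grip": 86
}}

```text
time_s: 2.97
tcp_pos: [0.5875, 0.1134, 0.2146]
tcp_rot: [3.142, -0.0, 1.462]
ft_force: [-0.1, 0.7, -0.2]
finger_gap: 0.0862
grip_force: 0.0
```

{"api": "servo_tool", "payload": {
  "commands": [
    [[0,0,-0.96],0],
    [[0,0,-0.96],0],
    [[0,0,-0.96],0],
    [[0,0,-0.96],0],
    [[0,0,-0.96],0],
    [[0,0,-0.96],0],
    [[0,0,-0.96],0],
    [[0,0,0],0],
    [[0,0,0],0]
  ]
}}

```text
time_s: 3.72
tcp_pos: [0.5854, 0.1147, 0.0456]
tcp_rot: [-3.138, 0.0, 1.466]
ft_force: [0.0, -0.2, 1.0]
finger_gap: 0.0861
grip_force: 0.0
```

Run:
```python
from h import *
S=cam("side"); b=S["img"][150:340,240:490]
cv2.imwrite("pics/c.png",cv2.resize(b,(780,592),interpolation=cv2.INTER_CUBIC))
```

```text
(no output)
```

View pics/c.png

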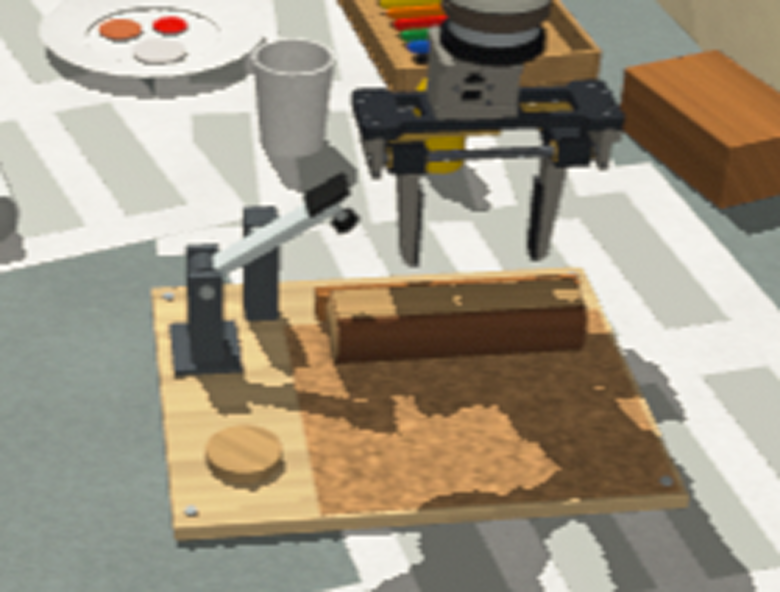

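The fingers are behind the log (tips at about (410, 262) and (540, 260) in the crop), clear of the lever and above the fence. Now I'll roll it slowly.

{"api": "servo_tool", "payload": {
  "commands": [
    [[-0.04,-0.4,0],0],
    [[-0.04,-0.4,0],0],
    [[-0.04,-0.4,0],0],
    [[-0.017,-0.16,0],0],
    [[-0.017,-0.16,0],0],
    [[-0.017,-0.16,0],0],
    [[-0.017,-0.16,0],0],
    [[-0.017,-0.16,0],0],
    [[-0.017,-0.16,0],0],
    [[-0.017,-0.16,0],0],
    [[-0.017,-0.16,0],0],
    [[-0.017,-0.16,0],0],
    [[-0.017,-0.16,0],0]
  ]
}}

```text
time_s: 4.85
tcp_pos: [0.5818, 0.0527, 0.0582]
tcp_rot: [3.14, -0.014, 1.465]
ft_force: [-29.9, 30.1, 76.2]
finger_gap: 0.0858
grip_force: 38.2
```

Run:
```python
from h import *
S=cam("side"); b=S["img"][190:340,270:470]
cv2.imwrite("pics/d.png",cv2.resize(b,(780,585),interpolation=cv2.INTER_CUBIC))
```

```text
(no output)
```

View pics/d.png

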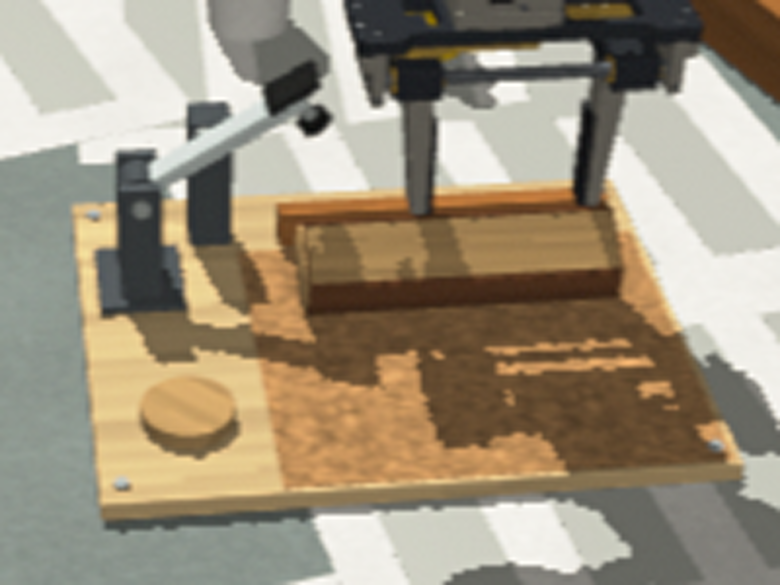

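The finger pads stick to the log and ride up with its surface, giving 76 N. I'll relieve that by moving up, then use forward-and-up strokes that follow the surface.

{"api": "servo_tool", "payload": {
  "commands": [
    [[0,0,0.15],0],
    [[0,0,0.15],0],
    [[0,0,0.15],0],
    [[0,0,0],0]
  ]
}}

```text
time_s: 5.23
tcp_pos: [0.5806, 0.0457, 0.0617]
tcp_rot: [3.139, -0.002, 1.466]
ft_force: [-5.4, 6.2, 18.1]
finger_gap: 0.0858
grip_force: 9.6
```

{"api": "servo_tool", "payload": {
  "commands": [
    [[0,0,0.25],0],
    [[0,0,0.25],0],
    [[0.038,0.36,0],0],
    [[0.038,0.36,0],0],
    [[0,0,-0.3],0],
    [[0,0,-0.3],0],
    [[0,0,-0.3],0],
    [[0,0,-0.3],0],
    [[0,0,-0.3],0],
    [[0,0,0],0]
  ]
}}

```text
time_s: 6.07
tcp_pos: [0.5794, 0.0626, 0.0302]
tcp_rot: [-3.137, 0.0, 1.465]
ft_force: [-0.7, -0.3, -0.8]
finger_gap: 0.086
grip_force: 0.0
```

Run:
```python
from h import *
S=cam("side"); b=S["img"][190:340,270:470]; T=cam("top")["img"][110:290,210:390]
cv2.imwrite("pics/e.png",np.hstack([cv2.resize(b,(480,360),interpolation=cv2.INTER_CUBIC),cv2.resize(T,(320,360))]))
```

```text
(no output)
```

View pics/e.png

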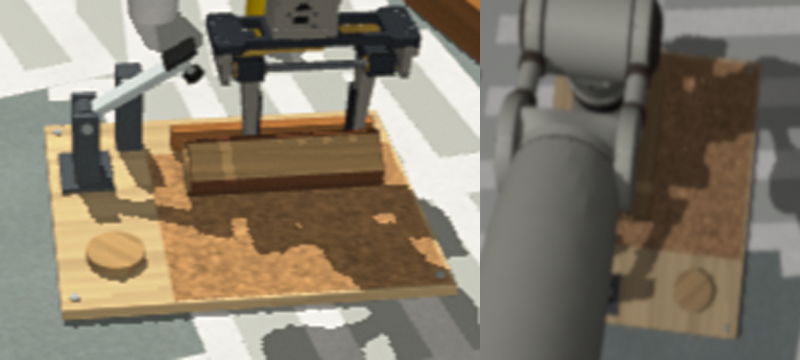

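The log stayed put, rolled about 45° with its flat facing forward and up. Next is a longer stroke from low down.

{"api": "servo_tool", "payload": {
  "commands": [
    [[0,0,-0.24],0],
    [[0,0,-0.24],0],
    [[-0.013,-0.12,0],0],
    [[-0.013,-0.12,0.03],0],
    [[-0.013,-0.12,0.125],0],
    [[-0.013,-0.12,0.125],0],
    [[-0.013,-0.12,0.125],0],
    [[-0.013,-0.12,0.125],0],
    [[-0.013,-0.12,0.125],0],
    [[-0.013,-0.12,0.125],0]
  ]
}}

```text
time_s: 7.0
tcp_pos: [0.5787, 0.0383, 0.0409]
tcp_rot: [3.141, 0.0, 1.466]
ft_force: [-0.0, 0.4, -0.5]
finger_gap: 0.0861
grip_force: 0.0
```

{"api": "servo_tool", "payload": {
  "commands": [
    [[-0.011,-0.1,0.095],0],
    [[-0.011,-0.1,0.095],0],
    [[-0.013,-0.12,0.09],0],
    [[-0.013,-0.12,0.09],0],
    [[-0.014,-0.135,0.085],0],
    [[-0.014,-0.135,0.085],0]
  ]
}}

```text
time_s: 7.5
tcp_pos: [0.5766, 0.0207, 0.054]
tcp_rot: [-3.141, -0.0, 1.466]
ft_force: [0.1, 0.5, 0.8]
finger_gap: 0.0861
grip_force: 0.0
```

Run:
```python
from h import *
S=cam("side"); b=S["img"][190:340,270:470]
cv2.imwrite("pics/f.png",cv2.resize(b,(780,585),interpolation=cv2.INTER_CUBIC))
```

```text
(no output)
```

View pics/f.png

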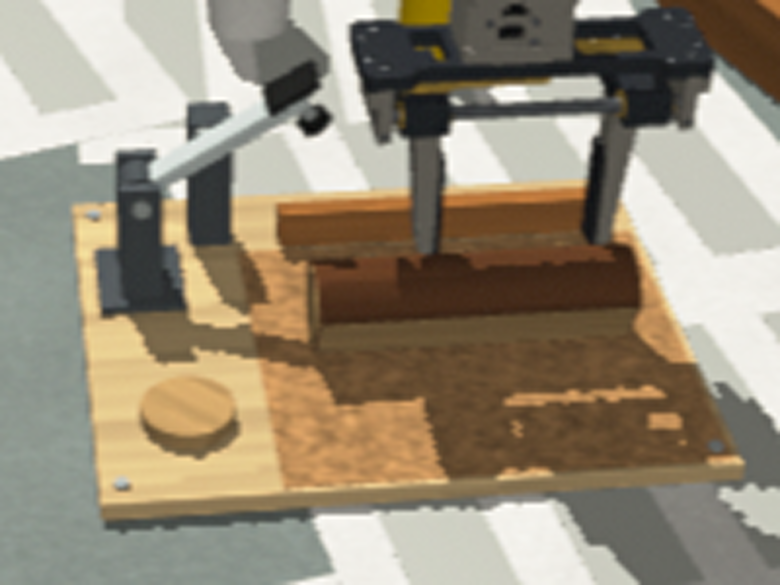

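The log is now rolled about 115°, with the flat facing forward and down, and it is straight. A little more should tip it.

{"api": "servo_tool", "payload": {
  "commands": [
    [[-0.015,-0.145,0.075],0],
    [[-0.015,-0.145,0.075],0],
    [[-0.017,-0.16,0.065],0],
    [[-0.017,-0.16,0.065],0],
    [[0,0,0],0]
  ]
}}

```text
time_s: 7.97
tcp_pos: [0.5753, 0.0049, 0.0613]
tcp_rot: [3.141, 0.0, 1.465]
ft_force: [-1.0, -0.7, 0.1]
finger_gap: 0.0857
grip_force: 0.0
```

Run:
```python
from h import *
S=cam("side"); b=S["img"][190:340,270:470]
cv2.imwrite("pics/g.png",cv2.resize(b,(780,585),interpolation=cv2.INTER_CUBIC))
d=arm.trace("log","side"); print([(x["conf"],x["bbox"]) for x in d])
```

```text
[(0.77, [245.7, 420.6, 67.6, 118.9]), (0.74, [317.6, 296.5, 26.8, 22.4]), (0.65, [394.7, 270.2, 86.0, 26.8]), (0.56, [230.1, 204.5, 36.7, 51.2])]
```

View pics/g.png

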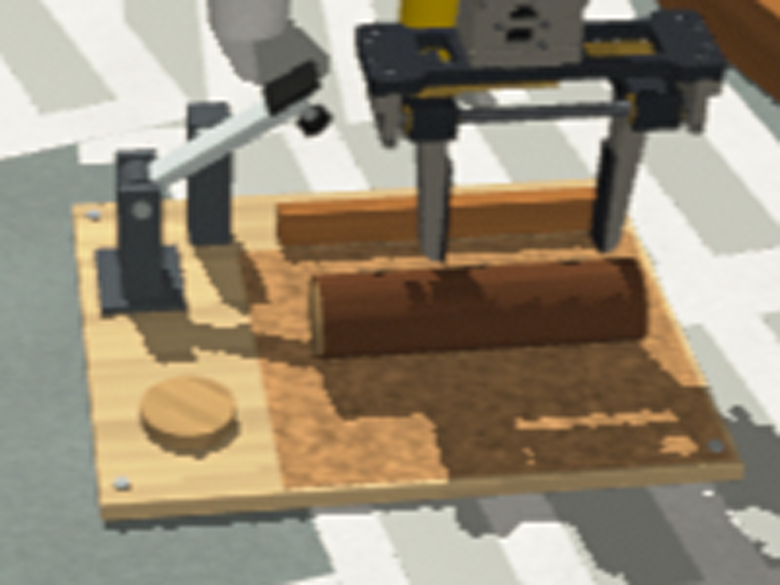

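The log looks tipped onto its flat, with hole edges just showing at about (375, 272) and (578, 265). I'll lift off, go to the other side and check from above.

{"api": "servo_tool", "payload": {
  "commands": [
    [[0,0,0.9],0],
    [[0,0,0.9],0],
    [[0,0,0.9],0],
    [[0,0,0.9],0],
    [[-0.076,-0.716,0],0],
    [[-0.076,-0.716,0],0],
    [[-0.076,-0.716,0],0],
    [[-0.076,-0.716,0],0],
    [[-0.076,-0.716,0],0],
    [[-0.076,-0.716,0],0],
    [[0,0,0],0]
  ]
}}

```text
time_s: 8.98
tcp_pos: [0.5634, -0.1042, 0.1508]
tcp_rot: [-3.142, 0.001, 1.463]
ft_force: [-0.4, 0.3, 1.2]
finger_gap: 0.0857
grip_force: 0.0
```

Run:
```python
from h import *
S=cam("side"); b=S["img"][210:310,320:450]; T=cam("top")["img"][110:290,220:380]
cv2.imwrite("pics/i.png",np.hstack([cv2.resize(b,(480,369),interpolation=cv2.INTER_CUBIC),cv2.resize(T,(320,369),interpolation=cv2.INTER_CUBIC)]))
d=arm.trace("log","side"); print([(x["conf"],x["bbox"]) for x in d])
d=arm.trace("log","top"); print([(x["conf"],x["bbox"]) for x in d])
```

```text
[(0.97, [245.1, 420.9, 70.4, 118.3]), (0.92, [229.9, 204.7, 32.3, 53.4]), (0.64, [392.1, 278.4, 90.9, 26.1]), (0.3, [441.9, 396.5, 38.2, 54.6])]
[(0.93, [151.1, 322.0, 86.7, 30.3]), (0.73, [465.9, 334.4, 109.0, 35.9]), (0.66, [334.9, 155.4, 8.5, 16.3])]
```

View pics/i.png

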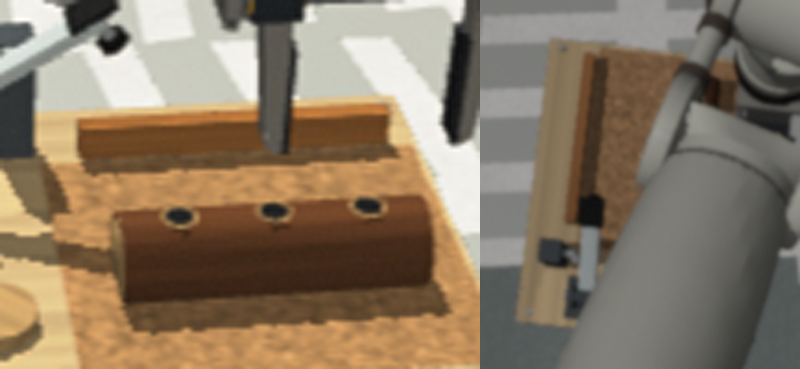

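The log sits on its flat with all three holes up, at (180, 216), (275, 212) and (368, 206) in the crop. Next I'll locate it from those holes.

Run:
```python
from h import *
S=cam("side"); p=np.load("jig.npy"); R=np.array([[np.cos(p[2]),-np.sin(p[2])],[np.sin(p[2]),np.cos(p[2])]])
jj=lambda W:np.round((W[:,:2]-p[:2])@R*1000,1)
u=np.array([[180,216],[275,212],[368,206]])/3.692+[320,210]
print(jj(ray(S,u,.058)))
print("front-bottom ends",jj(ray(S,np.array([[125,300],[432,284]])/3.692+[320,210],.018)))
print("tcp",jj(np.array([arm.sense()["tcp_pos"]])))
```

```text
[[ -52.4 -124. ]
 [   2.6 -125.2]
 [  57.4 -124.4]]
front-bottom ends [[ -86.2 -147.5]
 [  93.1 -149.5]]
tcp [[  29.4 -183.5]]
```

The log axis is at y −125, x +2.5, with yaw about 0. That puts its near end at −87.5, so it will sit under the foot. Next: descend in front and slide it back.

{"api": "servo_tool", "payload": {
  "commands": [
    [[0,0,-0.87],0],
    [[0,0,-0.87],0],
    [[0,0,-0.87],0],
    [[0,0,-0.87],0],
    [[0,0,-0.87],0],
    [[0,0,-0.83],0],
    [[0,0,0],0],
    [[0.021,0.2,0],0],
    [[0.021,0.2,0],0],
    [[0.021,0.2,0],0],
    [[0.021,0.2,0],0],
    [[0.021,0.2,0],0],
    [[0.021,0.2,0],0],
    [[0.021,0.2,0],0],
    [[0.021,0.2,0],0]
  ]
}}

```text
time_s: 10.48
tcp_pos: [0.5689, -0.0624, 0.0225]
tcp_rot: [3.14, 0.002, 1.466]
ft_force: [-0.6, -4.8, 3.8]
finger_gap: 0.0864
grip_force: 2.8
```

{"api": "servo_tool", "payload": {
  "commands": [
    [[0.021,0.2,0],0],
    [[0.021,0.2,0],0],
    [[0.021,0.2,0],0],
    [[0.021,0.2,0],0],
    [[0.021,0.2,0],0],
    [[0.021,0.2,0],0],
    [[0.021,0.2,0],0],
    [[0.021,0.2,0],0],
    [[0.021,0.2,0],0],
    [[0.021,0.2,0],0],
    [[0.021,0.2,0],0],
    [[0.021,0.2,0],0],
    [[0.021,0.2,0],0],
    [[0.021,0.2,0],0]
  ]
}}

```text
time_s: 11.65
tcp_pos: [0.5762, 0.0076, 0.0224]
tcp_rot: [3.14, 0.002, 1.466]
ft_force: [0.7, -5.9, 5.4]
finger_gap: 0.0857
grip_force: 2.9
```

{"api": "servo_tool", "payload": {
  "commands": [
    [[0.009,0.08,0],0],
    [[0.009,0.08,0],0],
    [[0.009,0.08,0],0],
    [[0.009,0.08,0],0],
    [[0.009,0.08,0],0],
    [[0,0,0],0]
  ]
}}

```text
time_s: 12.15
tcp_pos: [0.5772, 0.0178, 0.0223]
tcp_rot: [3.14, 0.001, 1.466]
ft_force: [0.6, -4.3, 4.0]
finger_gap: 0.086
grip_force: 2.4
```

{"api": "servo_tool", "payload": {
  "commands": [
    [[0.004,0.04,0],0],
    [[0.004,0.04,0],0],
    [[0.004,0.04,0],0],
    [[0.004,0.04,0],0],
    [[0,0,0],0]
  ]
}}

```text
time_s: 12.57
tcp_pos: [0.5775, 0.0216, 0.0222]
tcp_rot: [3.14, 0.001, 1.466]
ft_force: [0.5, -5.4, 4.4]
finger_gap: 0.0859
grip_force: 2.6
```

{"api": "servo_tool", "payload": {
  "commands": [
    [[0.004,0.04,0],0],
    [[0.004,0.04,0],0],
    [[0.004,0.04,0],0],
    [[0,0,0],0]
  ]
}}

```text
time_s: 12.9
tcp_pos: [0.5776, 0.0228, 0.0222]
tcp_rot: [3.141, 0.005, 1.466]
ft_force: [-1.0, -11.4, 5.1]
finger_gap: 0.0858
grip_force: 5.9
```

{"api": "servo_tool", "payload": {
  "commands": [
    [[0.004,0.04,0],0],
    [[0.004,0.04,0],0],
    [[0,0,0],0]
  ]
}}

```text
time_s: 13.15
tcp_pos: [0.5776, 0.023, 0.0223]
tcp_rot: [3.141, 0.008, 1.467]
ft_force: [-2.9, -19.0, 6.5]
finger_gap: 0.0861
grip_force: 9.2
```

Run:
```python
from h import *
S=cam("side"); b=S["img"][190:310,300:450]
cv2.imwrite("pics/j.png",cv2.resize(b,(750,600),interpolation=cv2.INTER_CUBIC))
```

```text
(no output)
```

View pics/j.png

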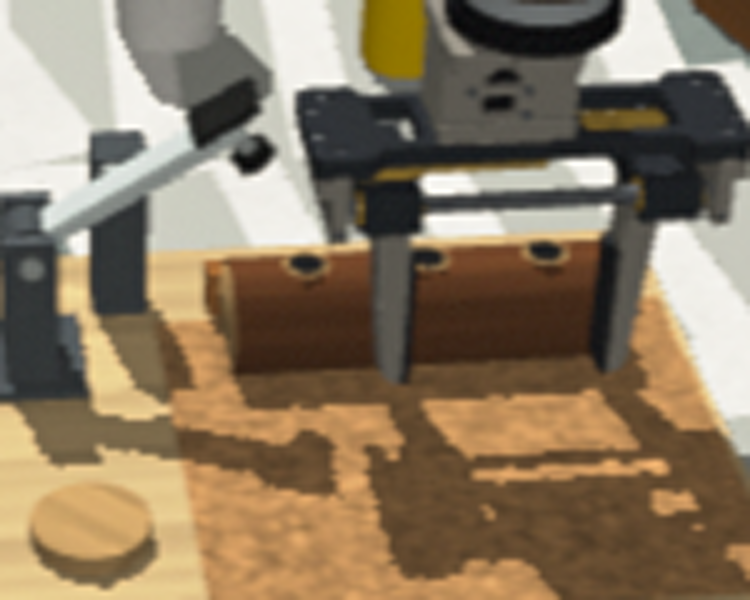

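The log is flush against the fence and the push is firm at 19 N without moving. The holes are up at (307, 265), (428, 258) and (546, 251), and its end lies below the foot. Now I'll back off and rise.

{"api": "servo_tool", "payload": {
  "commands": [
    [[-0.032,-0.3,0],0],
    [[-0.064,-0.6,0],0],
    [[-0.032,-0.3,0],0],
    [[0,0,0.89],0],
    [[0,0,0.89],0],
    [[0,0,0.89],0],
    [[0,0,0.89],0],
    [[0,0,0.89],0],
    [[0,0,0.89],0],
    [[0,0,0.89],0],
    [[0,0,0.89],0]
  ]
}}

```text
time_s: 14.12
tcp_pos: [0.5736, -0.0018, 0.1999]
tcp_rot: [-3.141, -0.001, 1.466]
ft_force: [0.9, 0.2, 0.4]
finger_gap: 0.0857
grip_force: 0.0
```

{"api": "servo_tool", "payload": {
  "commands": [
    [[-0.739,0.494,0],0],
    [[-0.739,0.494,0],0],
    [[-0.739,0.494,0],0],
    [[-0.739,0.494,0],0],
    [[-0.739,0.494,0],0],
    [[-0.739,0.494,0],0],
    [[0,0,0],0],
    [[0,0,0],0],
    [[0,0,0],0]
  ],
  "grip": 0
}}

```text
time_s: 14.87
tcp_pos: [0.4636, 0.0715, 0.1993]
tcp_rot: [3.141, -0.0, 1.466]
ft_force: [-0.6, -0.2, 0.3]
finger_gap: 0.0281
grip_force: 0.0
```

```bash
cat > chk.py <<'E'
from h import *
p=np.load("jig.npy"); R=np.array([[np.cos(p[2]),-np.sin(p[2])],[np.sin(p[2]),np.cos(p[2])]])
jj=lambda W:np.round((np.atleast_2d(W)[:,:2]-p[:2])@R*1000,1)
s=arm.sense(); print("tcp",jj(s["tcp_pos"]),s["tcp_pos"][2],s["finger_gap"])
S=cam("side"); g=S["img"].astype(int).sum(2)
# dark hole centroids near expected places for a log at the fence (axis y=-27, top z=.058)
for x in (-.0525,.0025,.0575):
    w=J([x,-.027,.058],*p); u=proj(S,w)[0]; c,r=np.round(u).astype(int)
    P=g[r-6:r+7,c-9:c+10]; m=P<P.min()+70; yy,xx=np.nonzero(m)
    print(x,np.round(u,1),P.min(),m.sum(),jj(ray(S,[c-9+xx.mean(),r-6+yy.mean()],.056)))
for l in ("lever","lever_tip","foot","slice"): print(l,[(round(d["conf"],2),np.round(d["bbox"]).tolist()) for d in arm.trace(l,"side")])
E
python3 chk.py
```

```text
tcp [[-88.4 -23. ]] 0.19934417162120305 0.0281078736440035
-0.0525 [361.5 243.1] 91 34 [[-54.5 -37. ]]
0.0025 [385.5 241.9] 84 13 [[  2.  -21.4]]
0.0575 [409.4 240.6] 83 18 [[ 57.  -24.7]]
lever [(0.8, [328.0, 222.0, 53.0, 32.0])]
lever_tip [(0.66, [330.0, 220.0, 54.0, 32.0])]
foot [(0.74, [496.0, 388.0, 33.0, 56.0])]
slice [(0.82, [319.0, 295.0, 26.0, 26.0])]
```

{"api": "servo_tool", "payload": {
  "commands": [
    [[-0.017,-0.16,0],0],
    [[0,0,-0.5],0],
    [[0,0,-0.5],0],
    [[0,0,-0.5],0],
    [[0,0,-0.3],0],
    [[0.01,0,-0.2],0],
    [[0.02,0,-0.2],0],
    [[0.05,0,-0.2],0],
    [[0.05,0,-0.2],0],
    [[0,0,0],0]
  ],
  "grip": 0
}}

```text
time_s: 15.95
tcp_pos: [0.466, 0.0674, 0.1337]
tcp_rot: [-3.141, -0.0, 1.466]
ft_force: [-0.3, -0.2, 0.9]
finger_gap: 0.0002
grip_force: 0.4
```

{"api": "servo_tool", "payload": {
  "commands": [
    [[0.05,-0.005,-0.2],0],
    [[0.05,-0.005,-0.2],0],
    [[0.05,-0.005,-0.2],0],
    [[0.05,-0.005,-0.2],0],
    [[0,0,0],0]
  ]
}}

```text
time_s: 16.37
tcp_pos: [0.4711, 0.0669, 0.1139]
tcp_rot: [-3.141, 0.0, 1.466]
ft_force: [0.2, 0.1, -1.1]
finger_gap: 0.0004
grip_force: 0.0
```

```bash
python3 chk.py | grep -v "^[0-9-]"
python3 - <<'E'
from h import *
p=np.load("jig.npy")
T=cam("top"); S=cam("side")
print([(round(d["conf"],2),np.round(d["bbox"]).tolist()) for d in arm.trace("lever","side")],[(round(d["conf"],2),np.round(d["bbox"]).tolist()) for d in arm.trace("lever","top")])
print("tcp px",proj(S,arm.sense()["tcp_pos"]))
for z,x in ((.138,-.0905),(.088,-.075)): print(proj(S,J([x,-.027,z],*p)))
d=arm.trace("lever","side")
if d:
    m=d[0]["pixels"]; 
    for r in range(198,245,3): c=np.nonzero(m[r])[0]; print(r,(c.min(),c.max()) if len(c) else None)
E
```

```text
tcp [[-80.4 -26.8]] 0.11390662828295439 0.00040805853125691876
lever [(0.87, [329.0, 231.0, 57.0, 18.0])]
lever_tip [(0.94, [331.0, 232.0, 56.0, 17.0]), (0.58, [352.0, 233.0, 7.0, 7.0])]
foot [(0.42, [332.0, 185.0, 19.0, 30.0]), (0.34, [328.0, 230.0, 60.0, 18.0])]
slice [(0.72, [318.0, 297.0, 26.0, 24.0])]
[(0.7, [329.0, 231.0, 63.0, 19.0])] [(0.15, [303.0, 204.0, 124.0, 148.0])]
tcp px [[349.95578884 222.31819827]]
[[345.79767111 213.29226496]]
[[352.05742201 232.35159452]]
198 None
201 None
204 None
207 None
210 None
213 None
216 None
219 None
222 None
225 (np.int64(346), np.int64(359))
228 (np.int64(341), np.int64(360))
231 (np.int64(305), np.int64(357))
234 (np.int64(301), np.int64(356))
237 (np.int64(310), np.int64(357))
240 (np.int64(313), np.int64(315))
243 None
```

The lever is following the fingers with a light spring. Continue through the hump.

{"api": "servo_tool", "payload": {
  "commands": [
    [[0.04,-0.005,-0.2],0],
    [[0.04,-0.005,-0.2],0],
    [[0.04,-0.005,-0.2],0],
    [[0.03,0,-0.2],0],
    [[0,0,-0.2],0],
    [[0,0,0],0]
  ]
}}

```text
time_s: 17.37
tcp_pos: [0.4751, 0.0666, 0.0891]
tcp_rot: [3.141, -0.0, 1.466]
ft_force: [-0.1, 0.6, 1.8]
finger_gap: 0.0001
grip_force: 0.8
```

{"api": "servo_tool", "payload": {
  "commands": [
    [[0,0,-0.06],0],
    [[0,0,-0.06],0],
    [[0,0,-0.06],0],
    [[0,0,0],0]
  ]
}}

```text
time_s: 17.7
tcp_pos: [0.4753, 0.0666, 0.0884]
tcp_rot: [-3.141, 0.0, 1.466]
ft_force: [-13.1, 1.6, 30.2]
finger_gap: 0.0001
grip_force: 15.2
```

There's a firm stop at z = 88.4 mm, which is the lever's down height. I'll release and check.

{"api": "servo_tool", "payload": {
  "commands": [
    [[0,0,0.2],0],
    [[0,0,0.5],0],
    [[0,0,0.9],0],
    [[0,0,0.9],0],
    [[0,0,0.9],0],
    [[0,0,0.9],0],
    [[0,0,0.9],0],
    [[0,0,0],0],
    [[0,0,0],0],
    [[0,0,0],0],
    [[0,0,0],0],
    [[0,0,0],0]
  ]
}}

```text
time_s: 18.7
tcp_pos: [0.4738, 0.0667, 0.2131]
tcp_rot: [-3.138, -0.0, 1.466]
ft_force: [0.3, -0.3, 0.2]
finger_gap: 0.0004
grip_force: 0.0
```

```bash
python3 chk.py
python3 - <<'E'
from h import *
a=cam("side")["img"]; b=cv2.imread("pics/side0.png")
for l in ("log","cup","paint","jar","round","marker"): print(l,[(round(d["conf"],2),np.round(d["bbox"]).tolist()) for d in arm.trace(l,"side")][:3])
d=arm.trace("lever","side")[0]["pixels"]
for r in range(216,246,3): c=np.nonzero(d[r])[0]; print(r,(c.min(),c.max()) if len(c) else None)
p=np.load("jig.npy"); print("exp tip",proj(cam("side"),J([[-.075,-.027,.088],[-.0905,-.027,.138]],*p)))
E
```

```text
tcp [[-77.7 -26.7]] 0.21306483937204504 0.0004254375709474184
-0.0525 [361.5 243.1] 54 29 [[-64.3 -21.8]]
0.0025 [385.5 241.9] 91 18 [[  2.3 -25.7]]
0.0575 [409.4 240.6] 86 18 [[ 57.  -24.7]]
lever [(0.77, [331.0, 236.0, 60.0, 18.0])]
lever_tip [(0.59, [330.0, 238.0, 60.0, 20.0]), (0.16, [347.0, 394.0, 48.0, 55.0])]
foot [(0.52, [353.0, 240.0, 11.0, 7.0]), (0.49, [385.0, 252.0, 83.0, 23.0]), (0.28, [333.0, 237.0, 56.0, 20.0])]
slice [(0.75, [317.0, 297.0, 24.0, 25.0])]
log [(0.71, [384.0, 251.0, 85.0, 25.0]), (0.61, [245.0, 422.0, 69.0, 117.0]), (0.55, [231.0, 205.0, 31.0, 49.0])]
cup [(0.68, [333.0, 181.0, 30.0, 40.0])]
paint [(0.72, [381.0, 186.0, 23.0, 39.0])]
jar [(0.97, [443.0, 396.0, 38.0, 55.0]), (0.26, [352.0, 239.0, 10.0, 7.0])]
round [(0.6, [496.0, 390.0, 33.0, 56.0])]
marker [(0.57, [345.0, 395.0, 45.0, 50.0])]
216 None
219 None
222 None
225 None
228 (np.int64(352), np.int64(357))
231 (np.int64(304), np.int64(359))
234 (np.int64(301), np.int64(359))
237 (np.int64(305), np.int64(355))
240 (np.int64(313), np.int64(355))
243 (np.int64(349), np.int64(354))
exp tip [[352.05742201 232.35159452]
 [345.79767111 213.29226496]]
```

The catch holds the lever down, the foot is on the log at (353, 240), the log is at the fence with its holes up, and the bystanders haven't moved. Handing in.

```bash
python3 -c "
from bench import arm; print(arm.close_job())"
```

```text
the job is handed in; nothing more can be done
None
```

I handed the job in at about 19 s: the log was rolled onto its flat with the holes up and slid flush to the fence, and the lever is caught down with its foot on the log's end. The other things stayed where they were; the first roll stroke briefly jammed at about 87 N on the wrist (limit 120 N).

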